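# Shut, turn over and right the collar-stay dispenser

## Task

Some collar stays have settled crooked in the clear dispenser on the cork mat: push its lid shut until the catch clicks, then turn the closed dispenser fully upside down until all the stays have slid against the lid. Then set it back upright on its base on the mat, wholly on it and near its middle, with the lid still shut and the stays back at the bottom. The acrylic is brittle, so never let it drop or topple, and leave the other things on the shelf where they are.

Things in the scene. Friction and masses are not known exactly. Their poses are not given: they have to be found in the camera images.
- dispenser: clear acrylic push dispenser of collar stays: a loose upright square tube, 50 x 50 in plan (x and y) and 110 tall with its lid shut (acrylic body 102, aluminium lid 8); about 250 g. Origin at the centre of its underside, z axis along the tube towards the lid, lid hinge along y on its +x side. The four sides are flat and can be gripped; nothing sticks out
- lid (a joint): opening angle of the dispenser's lid (rad): 0 shut, 0.9 fully open; it starts ajar, between 0.4 and 0.75. A stiff hinge holds it where it is left; a sprung catch inside must be overcome between about 0.2 and 0.08 by a push of 2 to 5 N on the free edge, then the lid snaps shut
- lid_edge (a point): middle of the upper side of the lid's free edge (the one far from the hinge). The lid is a plate 48 x 48 x 8
- lid_hinge (a point): middle of the lid's hinge line, on the dispenser's top rim (102 above its underside, 24 from the tube's axis)
- stays (a joint): how far the white plastic stays inside the dispenser have slid from its bottom towards its lid (m): 0 when they lie on the bottom, 0.034 when they lie against the lid. They slide by their weight within about a second once the dispenser is steeply tipped
- mat: square cork mat fixed on the shelf, 160 x 160 x 4, the dispenser stands on it; origin at the centre of its underside, axes along its sides. Its top is 4 above the shelf
- table: the gray shelf board everything stands on; top at height 0
- clamp: bystander: spring clamp of blue plastic lying flat, 110 x 60 x 22; origin under its middle
- jewel_cube: bystander: glass jewelry cube with brass edges, 55 x 55 x 55; origin under its middle
- cufflink_a: bystander: one of two steel cufflinks, standing on its face, 16 across and 21 tall; origin under its middle
- cufflink_b: bystander: the other steel cufflink, same size
- clothes_brush: bystander: wooden clothes brush, 150 x 42 x 36; origin under its middle
- shoe_horn: bystander: steel shoe horn with wooden grip, 190 x 36 x 12; origin under its middle

How it is judged:
On the way, in this order (a step that is already met when the one before it is completed fails the run):
1. the lid is shut on its catch (within 0.04 rad) while the dispenser stands upright (value of joint lid below 0.04 rad and angle between dispenser's own z axis and vertical below 0.3 rad), for 0.2 s.
2. the dispenser is held upside down (within 30 degrees), lid shut, and the stays have slid to within 4 mm of the lid end (angle between dispenser's own z axis and vertical above 2.62 rad and value of joint stays above 0.03 m and value of joint lid below 0.06 rad), for 0.3 s.
At the end, for the whole second after the job is handed in: The dispenser stands upright (within 0.06 rad) and at rest on the mat, its base centre within 42 mm of the mat's centre, its lid shut (within 0.04 rad) and the stays back within 4 mm of its bottom (angle between dispenser's own z axis and vertical below 0.06 rad and horizontal distance between dispenser and mat below 0.042 m and z of dispenser in the frame of mat between 0.001 and 0.008 m and value of joint lid below 0.04 rad and value of joint stays below 0.004 m and linear speed of dispenser below 0.01 m/s and angular speed of dispenser below 0.05 rad/s); the robot touches nothing.
It fails at once if the dispenser is tipped more than 35 degrees with its lid not shut (open more than 0.12 rad) (angle between dispenser's own z axis and vertical above 0.6 rad and value of joint lid above 0.12 rad).
It fails at once if the dispenser is dropped or topples: out of the fingers, it strikes the mat or the shelf with more than 60 N (contact force between the fingers and dispenser below 0.2 N and (contact force between dispenser and mat above 60 N or contact force between dispenser and table above 60 N)).
It fails at once if another thing on the shelf (clamp, jewelry cube, cufflink, brush, shoe horn) is moved more than 25 mm (distance of any of clamp, jewel_cube, cufflink_a, cufflink_b, clothes_brush, shoe_horn from where it was at the start of the episode above 0.025 m).
It also fails if it takes over 72 s, if anything falls off the work surface, if the arm or the gripper's body presses on something with over 40 N, if the wrist force passes 120 N, or if a joint passes its speed limit or range.

## Robot

A 6-joint arm with a two-finger parallel gripper is mounted at the origin on the work surface. World frame = base frame: x ahead of the robot, y to its left, z up, the work surface at z = 0. Lengths are in m, angles in rad, forces in N, time in s.
With the tool pointing down it reaches from about 0.375 to 0.925 m from the base axis. Payload 5.7 kg.
Tool frame: the origin (TCP) lies midway between the tips of the shut fingers; the grasp point (between the pads) lies 19 mm behind it; z points along the fingers, y is the line along which they close (so a half turn about z gives the same grasp; the last joint's range is limited). The gripper opens to 88 mm and grips with 3 to 60 N. Pads are 20 mm wide; open, the fingers measure 115 mm over their backs; the gripper's body (75 mm by 178 mm) begins 61 mm behind the grasp point.
Start: joints at [1.06, 0.359, 1.51, -0, 1.272, -0.115], TCP at [0.231, 0.554, 0.192] pointing down, gripper open.
Joint ranges: [-2.97, 2.97], [-1.01, 2.36], [0.21, 2.38], [-0.96, 4.11], [0.2, 2.71], [-2.98, 2.98]. Speed limits (rad/s): [2.39, 2.39, 3.14, 3.14, 3.14, 3.14].

## Interface

Orientations are given as a unit quaternion [x, y, z, w].
In Python, from bench import move_ptp, servo_line, goto_joints, move_gripper, sleep, inverse_kinematics, capture, PlanningError, close_job, spot_in, silhouettes, current_clock, current_joint_pos, current_qvel, current_joint_torque, current_position, current_orientation, current_force, current_torque, current_finger_gap, current_grip_force gives the robot as it stands. Calls block until the motion is done:
- move_ptp(position, orientation): joint-space move of the TCP to a pose.
- servo_line(position, orientation=None, rate=0.15, contact_N=None): straight line of the TCP; orientation=None keeps the orientation; rate is the mean speed in m/s. With contact_N (N) it stops when the force on the tool has changed by that much, and returns True; else False.
- goto_joints(angles): joint-space move.
- move_gripper(opening): finger opening in m; the grip force is fixed at half the most; returns when the fingers have stopped.
- sleep(seconds).
- inverse_kinematics(position, orientation): joint angles nearest the present ones, or None.
- capture(name): name is "scene" or "top"; returns a dict with "image" (384x512x3 uint8, blue, green, red), "range_z" (384x512 float32, m along the optical axis (not along the pixel's ray), 0 where there is no reading), "intrinsics" (3x3 intrinsics, pixels), "k1" (the pictures are not rectified: a ray, as slopes to the right and down, at radius r is drawn at 1 + k1 r^2 times it, then the intrinsics apply), "R" (3x3) and "t" (3): a world point X has camera coordinates R X + t. Camera axes: x right, y down, z forward; pixel columns grow to the right and rows downward; lengths in m; the calibration is good to about 2 mm. A picture is of the moment at which its call begins.
A pose or a line that the arm cannot do raises PlanningError and nothing moves.
- close_job(): hands the job in; it is judged then, once.
Trained networks look in the newest picture that a camera, given by its name, has taken for a name from the list of things; names that differ only in an ending like _2 or _b are one class to them, and where a whole thing is asked for, a point or a joint stands for the part that bears it (a point fixed in the world has none). Each returns a list of dicts, best first, with "conf" (0 to 1); they miss things now and then, are a little off and sometimes report something else, mostly with a low value. They report only what shows in the picture. A call takes as long as a camera call.
- spot_in(camera, query): "xy" ([column, row] in pixels, amid what is visible of it).
- silhouettes(camera, query): "region" (384x512 bool, what is visible of it) and "xy" ([column, row] in pixels, amid what is visible of it).
Readings, each from a call of its own:
- current_clock(): time.
- current_joint_pos(): joint angles.
- current_qvel(): joint speeds.
- current_joint_torque(): joint torques, N m.
- current_position(): TCP position.
- current_orientation(): TCP orientation.
- current_force(): force on the tool from outside, world axes, zero at the start.
- current_torque(): the same for the moment, N m.
- current_finger_gap(): finger opening in m.
- current_grip_force(): force on a finger pad.
Only numpy, scipy, OpenCV 4.12 (cv2) and the standard library are available. Lean on these libraries where they do the work, as an engineer would, in place of code of your own. Each camera call takes 0.05 s, during which the arm holds its last target. There are 200 camera calls.

## Working session

There is one attempt and no reset: what is moved stays moved. The work goes in short steps, each a Python script; the robot and the scene stay as the last script left them, time stands still between calls to the robot, and variables do not carry over. Pictures are saved under pics/ and viewed, at most 10 in all, crops included, and the job is handed in when it is done.

```bash
mkdir -p pics
cat > h.py <<'E'
import numpy as np, cv2
from bench import *
def pix2ray(c,uv):
    K=c["intrinsics"]; d=np.array([c["k1"],0,0,0,0],float)
    p=cv2.undistortPoints(np.array([[uv]],float),np.array(K,float),d)[0,0]
    # model: distorted = (1+k1 r^2) * ray
    return np.array([p[0],p[1],1.])
def cloud(c,mask):
    v,u=np.nonzero(mask&(c["range_z"]>0)); z=c["range_z"][v,u]
    p=cv2.undistortPoints(np.stack([u,v],1).astype(float)[:,None],np.array(c["intrinsics"],float),np.array([c["k1"],0,0,0,0],float))[:,0]
    X=np.c_[p*z[:,None],z]
    return (X-np.array(c["t"]))@np.array(c["R"])
def ray_at(c,uv,h):
    R=np.array(c["R"]);t=np.array(c["t"]); o=-R.T@t; d=R.T@pix2ray(c,uv); return o+d*(h-o[2])/d[2]
def tri(c1,uv1,c2,uv2):
    A=[];b=[]
    for c,uv in((c1,uv1),(c2,uv2)):
        R=np.array(c["R"]);t=np.array(c["t"]); o=-R.T@t; d=R.T@pix2ray(c,uv); d/=np.linalg.norm(d)
        P=np.eye(3)-np.outer(d,d);A.append(P);b.append(P@o)
    return np.linalg.lstsq(np.vstack(A),np.hstack(b),rcond=None)[0]
E
python3 - <<'E'
from h import *
np.set_printoptions(precision=4,suppress=True)
C={n:capture(n) for n in("scene","top")}
cv2.imwrite("pics/a.png",cv2.resize(C["scene"]["image"],(800,600)));cv2.imwrite("pics/b.png",cv2.resize(C["top"]["image"],(800,600)))
for n,c in C.items():
    print(n,-np.array(c["R"]).T@c["t"],c["k1"])
    for q in("dispenser","lid","lid_edge","lid_hinge","mat","stays","clamp","jewel_cube","cufflink_a","clothes_brush","shoe_horn"):
        for s in silhouettes(n,q)[:2]:
            P=cloud(c,s["region"]); 
            print(q,round(s["conf"],2),s["xy"],s["region"].sum(), *( [np.percentile(P,5,0),np.median(P,0),np.percentile(P,95,0)] if len(P) else []))
    for q in("lid_edge","lid_hinge"): print("spot",q,[(s["conf"],s["xy"]) for s in spot_in(n,q)[:2]])
E
```

```text
scene [1.2903 0.3466 0.74  ] -0.08324690269535326
dispenser 0.57 [269.6, 206.8] 940 [0.5473 0.0199 0.0114] [0.5824 0.0472 0.0808] [0.5858 0.0653 0.1302]
lid 0.53 [265.3, 195.0] 312 [0.544  0.0181 0.1098] [0.566  0.0409 0.1227] [0.585  0.0634 0.1328]
lid_hinge 0.67 [267.9, 199.0] 286 [0.547  0.0199 0.1129] [0.5674 0.0412 0.1229] [0.585  0.0627 0.1326]
mat 0.62 [280.0, 229.6] 1592 [ 0.4847 -0.0158  0.0015] [0.5796 0.0809 0.0038] [0.6288 0.1313 0.006 ]
stays 0.33 [265.7, 206.8] 948 [0.544  0.0205 0.013 ] [0.582  0.048  0.0808] [0.5856 0.0654 0.1303]
clamp 0.86 [223.2, 208.6] 379 [ 0.5026 -0.1334  0.0004] [ 0.5534 -0.1113  0.0164] [ 0.5991 -0.0776  0.0213]
clamp 0.33 [280.7, 229.5] 1601 [ 0.4838 -0.015   0.0016] [0.5783 0.0801 0.0038] [0.6289 0.1307 0.0061]
jewel_cube 0.63 [238.9, 254.2] 784 [0.6916 0.0071 0.0026] [0.727  0.0403 0.0461] [0.7437 0.064  0.0545]
cufflink_a 0.36 [221.8, 207.4] 311 [ 0.5086 -0.1316  0.0076] [ 0.5573 -0.112   0.0169] [ 0.6002 -0.0811  0.0215]
cufflink_a 0.17 [135.4, 171.4] 325 [ 0.3769 -0.5202 -0.0021] [ 0.4668 -0.491   0.0017] [ 0.5409 -0.4671  0.0109]
clothe
[... 1179 characters left out ...]
[291.9, 185.2] 406 [ 0.4983 -0.1318  0.0093] [ 0.5469 -0.1129  0.0164] [ 0.5922 -0.0797  0.0209]
clamp 0.16 [237.9, 178.0] 275 [0.541  0.0216 0.1134] [0.5607 0.0418 0.1241] [0.5829 0.0634 0.1323]
jewel_cube 0.75 [238.3, 132.5] 421 [0.6841 0.0108 0.0061] [0.7072 0.0376 0.0513] [0.7364 0.0647 0.0556]
cufflink_a 0.48 [240.0, 180.9] 428 [0.5334 0.0179 0.0167] [0.5519 0.0416 0.1177] [0.5816 0.0648 0.1318]
clothes_brush 0.7 [105.0, 221.0] 715 [0.3855 0.4131 0.0118] [0.4443 0.4414 0.0341] [0.5041 0.4707 0.0375]
shoe_horn 0.96 [414.1, 216.0] 542 [ 0.3725 -0.516  -0.0012] [ 0.4632 -0.4906  0.0032] [ 0.5333 -0.4662  0.0127]
spot lid_edge [(0.66, [237.1, 178.2])]
spot lid_hinge [(0.69, [241.6, 181.6])]
```

View pics/a.png

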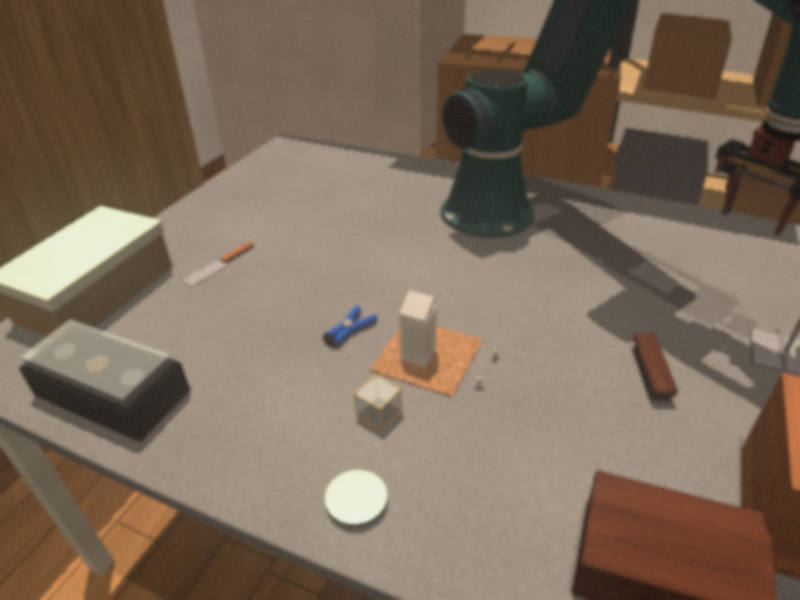

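View pics/b.png

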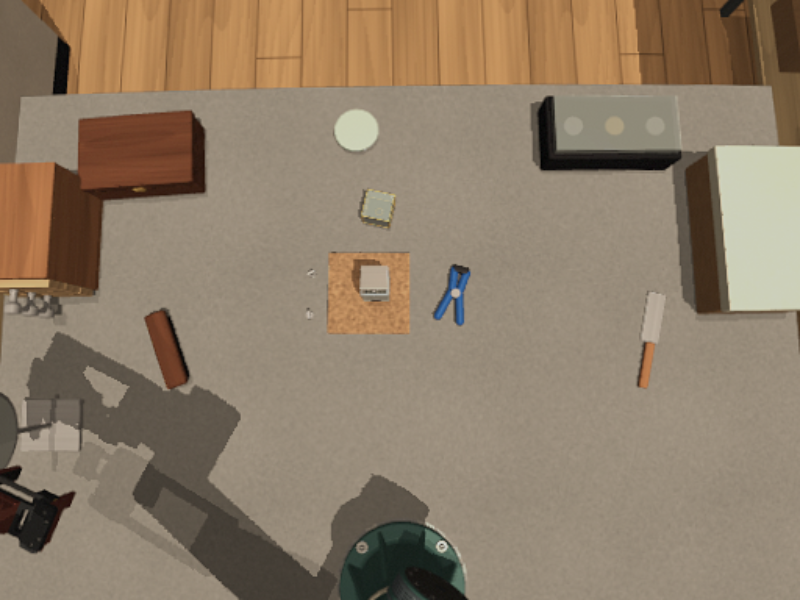

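The scene view shows the clear dispenser at about (418,330) on the cork mat. The clamp is to its left, the jewelry cube is in front, and the cufflinks are to the right at about (495,355) and (480,383). The top view shows the same layout, with the dispenser at about (375,280) and the mat spanning (328–410, 252–333). Next I'll fit the lid plane, yaw, body sides and mat outline.

Run:
```python
from h import *
np.set_printoptions(precision=4,suppress=True)
for n in("scene","top"):
    c=capture(n)
    reg=np.zeros((384,512),bool)
    for q in("lid","lid_hinge","dispenser"):
        s=silhouettes(n,q)
        if s: reg|=s[0]["region"]
    P=cloud(c,cv2.dilate(reg.astype(np.uint8),np.ones((5,5)))>0)
    L=P[P[:,2]>.108]
    for _ in range(3):
        A=np.c_[L[:,:2],np.ones(len(L))]; k=np.linalg.lstsq(A,L[:,2],rcond=None)[0]; r=L[:,2]-A@k; L=L[abs(r)<.003]
    g=k[:2]; print(n,"plane",k,"tilt",np.arctan(np.hypot(*g)),"uphill dir",np.degrees(np.arctan2(g[1],g[0])),len(L),r.std())
    print(" lid rect",cv2.minAreaRect(L[:,:2].astype(np.float32)),L.min(0),L.max(0))
    B=P[(P[:,2]>.015)&(P[:,2]<.1)]; print(" body",len(B),np.percentile(B,[2,50,98],0) if len(B) else 0)
    if len(B)>5: print(" body rect",cv2.minAreaRect(B[:,:2].astype(np.float32)))
    # mat by colour
    hsv=cv2.cvtColor(c["image"],cv2.COLOR_BGR2HSV)
    Q=cloud(c,(hsv[...,1]>90)); m=(abs(Q[:,0]-.55)<.12)&(abs(Q[:,1]-.058)<.11)&(abs(Q[:,2]-.003)<.009); Q=Q[m]
    print(" mat",len(Q),cv2.minAreaRect(Q[:,:2].astype(np.float32)),np.median(Q[:,2]))
    I=c["image"]; uv=(240,180) if n=="top" else (268,205)
    cr=I[uv[1]-45:uv[1]+45,uv[0]-60:uv[0]+60]; cv2.imwrite(f"pics/c_{n}.png",cv2.resize(cr,None,fx=5,fy=5,interpolation=cv2.INTER_CUBIC))
a=cv2.imread("pics/c_scene.png");b=cv2.imread("pics/c_top.png");cv2.imwrite("pics/c.png",cv2.resize(np.hstack([a,b]),(800,300)))
```

```text
scene plane [-0.4787  0.0008  0.3939] tilt 0.4464440624931994 uphill dir 179.9047961108189 253 0.0013722531361518913
 lid rect ((0.5657085180282593, 0.04013878107070923), (0.04763271287083626, 0.04558475315570831), 88.93665313720703) [0.5431 0.0162 0.1105] [0.5888 0.0643 0.1353]
 body 552 [[0.5378 0.0164 0.0163]
 [0.5833 0.0504 0.0592]
 [0.5863 0.0658 0.099 ]]
 body rect ((0.5607132911682129, 0.04072912037372589), (0.0518437922000885, 0.05293887108564377), 88.13312530517578)
 mat 1580 ((0.5524032711982727, 0.056365251541137695), (0.1608806848526001, 0.1641414314508438), 89.01801300048828) 0.0037989579329161197
top plane [-0.4782  0.0013  0.3925] tilt 0.446071432947153 uphill dir 179.84045754963466 227 0.0012787020629475285
 lid rect ((0.5639174580574036, 0.042959410697221756), (0.04664129763841629, 0.04221777245402336), 89.5068588256836) [0.5426 0.0198 0.1105] [0.5852 0.0663 0.1341]
 body 99 [[0.5327 0.0175 0.0157]
 [0.5337 0.0387 0.0643]
 [0.5725 0.0662 0.0992]]
 body rect ((0.555343508720398, 0.04256577789783478), (0.04982203245162964, 0.04560678452253342), 89.34668731689453)
 mat 2270 ((0.5500625371932983, 0.05900738388299942), (0.15832331776618958, 0.15874162316322327), 89.1162109375) 0.002762170224848963
```

View pics/c.png

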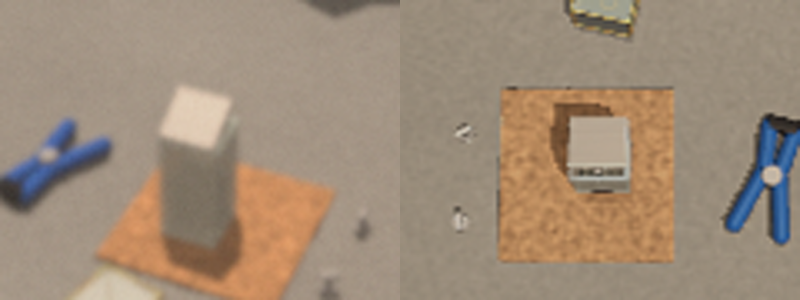

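The lid rises towards −x at 0.446 rad, and yaw is about 0. The dispenser centre is near (0.5595, 0.0415) and the mat centre near (0.551, 0.0575). Next I'll check which side grasps and flips the arm can reach, then shut the lid.

```bash
cat >> h.py <<'E'
from scipy.spatial.transform import Rotation as Ro
def tool(az,pitch,roll=0,down_y=None):
    """tool z at azimuth az, pitch below horizontal; tool y horizontal, then rolled about z"""
    z=np.array([np.cos(az)*np.cos(pitch),np.sin(az)*np.cos(pitch),-np.sin(pitch)])
    y=np.array([-np.sin(az),np.cos(az),0]); x=np.cross(y,z)
    return (Ro.from_matrix(np.c_[x,y,z])*Ro.from_euler('z',roll)).as_quat()
def tcp(gp,q): return np.array(gp)+Ro.from_quat(q).as_matrix()[:,2]*.019
E
python3 - <<'E'
from h import *
np.set_printoptions(precision=3,suppress=True)
C=np.array([.5595,.0415])
for az in(0,np.pi/2,-np.pi/2):
  for p in(0,.2,.4,.6):
    for roll in(0,np.pi):
      q=tool(az,p,roll); j=inverse_kinematics(tcp([*C,.072],q),q)
      if j is None: print(az,p,roll,None);continue
      out=[]
      for z in(.2,.25,.3,.35,.4):
       for p2 in(0,-p):
        r=[inverse_kinematics(tcp([*C,z],tool(az,p2,roll+k)),tool(az,p2,roll+k)) for k in(0,np.pi/2,np.pi,-np.pi/2,-np.pi)]
        out.append((z,p2,''.join('01'[x is not None] for x in r)))
      print(round(az,2),p,round(roll,1),np.array(j),out)
E
```

```text
0 0 0 None
0 0 3.141592653589793 None
0 0.2 0 None
0 0.2 3.141592653589793 None
0 0.4 0 None
0 0.4 3.141592653589793 None
0 0.6 0 None
0 0.6 3.141592653589793 None
1.57 0 0 [-0.666  1.162  1.509  0.96   1.854  1.951] [(0.2, 0, '11111'), (0.2, 0, '11111'), (0.25, 0, '11111'), (0.25, 0, '11111'), (0.3, 0, '11111'), (0.3, 0, '11111'), (0.35, 0, '11111'), (0.35, 0, '11111'), (0.4, 0, '11111'), (0.4, 0, '11111')]
1.57 0 3.1 [-0.666  1.162  1.509  0.96   1.854 -1.19 ] [(0.2, 0, '11111'), (0.2, 0, '11111'), (0.25, 0, '11111'), (0.25, 0, '11111'), (0.3, 0, '11111'), (0.3, 0, '11111'), (0.35, 0, '11111'), (0.35, 0, '11111'), (0.4, 0, '11111'), (0.4, 0, '11111')]
1.57 0.2 0 [-0.656  1.033  1.565  0.901  1.71   1.997] [(0.2, 0, '11111'), (0.2, -0.2, '11111'), (0.25, 0, '11111'), (0.25, -0.2, '11111'), (0.3, 0, '11111'), (0.3, -0.2, '11111'), (0.35, 0, '11111'), (0.35, -0.2, '11111'), (0.4, 0, '11111'), (0.4, -0.2, '11111')]
1.57 0.2 3.1 [-0.656  1.033  1.565  0.901  1.71  -1.144] [(0.2, 0, '11111'), (0.2, -0.2, '11111'), (0.25, 0, '11111'), (0.25, -0.2, '11111'), (0.3, 0, '11111'), (0.3, -0.2, 
[... 1677 characters left out ...]
0.25, 0, '00000'), (0.25, -0.4, '00000'), (0.3, 0, '00000'), (0.3, -0.4, '00000'), (0.35, 0, '00000'), (0.35, -0.4, '00000'), (0.4, 0, '00000'), (0.4, -0.4, '00000')]
-1.57 0.6 0 [ 0.476  0.817  1.559 -0.835  1.425  0.899] [(0.2, 0, '00000'), (0.2, -0.6, '00000'), (0.25, 0, '00000'), (0.25, -0.6, '00000'), (0.3, 0, '00000'), (0.3, -0.6, '00000'), (0.35, 0, '00000'), (0.35, -0.6, '00000'), (0.4, 0, '00000'), (0.4, -0.6, '00000')]
-1.57 0.6 3.1 [ 0.476  0.817  1.559 -0.835  1.425 -2.242] [(0.2, 0, '00000'), (0.2, -0.6, '00000'), (0.25, 0, '00000'), (0.25, -0.6, '00000'), (0.3, 0, '00000'), (0.3, -0.6, '00000'), (0.35, 0, '00000'), (0.35, -0.6, '00000'), (0.4, 0, '00000'), (0.4, -0.6, '00000')]
```

Run:
```python
from h import *
np.set_printoptions(precision=4,suppress=True)
q=tool(0,np.pi/2)
move_gripper(0.0)
move_ptp([.547,.0415,.2],q); servo_line([.547,.0415,.15],q,rate=.1)
print(current_clock(),current_position(),current_force())
f0=np.array(current_force())
hit=servo_line([.547,.0415,.1125],q,rate=.02,contact_N=12)
print(hit,current_position(),np.array(current_force())-f0)
servo_line([.547,.0415,.2],q,rate=.12)
move_ptp([.547,-.12,.26],q)
move_gripper(.088)
for n in("scene","top"):
    c=capture(n); s=silhouettes(n,"lid") or silhouettes(n,"dispenser")
    P=cloud(c,cv2.dilate(s[0]["region"].astype(np.uint8),np.ones((5,5)))>0); L=P[(P[:,2]>.1)&(P[:,2]<.15)]
    for _ in range(3):
        A=np.c_[L[:,:2],np.ones(len(L))]; k=np.linalg.lstsq(A,L[:,2],rcond=None)[0]; r=L[:,2]-A@k; L=L[abs(r)<.003]
    print(n,k,np.median(L[:,2]),cv2.minAreaRect(L[:,:2].astype(np.float32)))
    cv2.imwrite(f"pics/d_{n}.png",c["image"])
a=[cv2.imread(f"pics/d_{n}.png")[y-60:y+60,x-80:x+80] for n,x,y in(("scene",268,205),("top",240,180))]
cv2.imwrite("pics/d.png",cv2.resize(np.hstack(a),(800,300),interpolation=cv2.INTER_CUBIC)); print(current_clock())
```

```text
5.95 [0.5472 0.0417 0.1502] [ 0.0301  0.069  -0.2012]
False [0.5471 0.0415 0.1126] [-0.3487 -0.3692  0.4397]
scene [-0.5135 -0.044   0.4145] 0.12301478999181345 ((0.5651171207427979, 0.04014137014746666), (0.043857503682374954, 0.04903237521648407), 1.7339494228363037)
top [-0.3208  0.0232  0.3016] 0.12039610982609504 ((0.5625951290130615, 0.04313074052333832), (0.046527713537216187, 0.043691281229257584), 89.24263763427734)
11.1583
```

View pics/d.png

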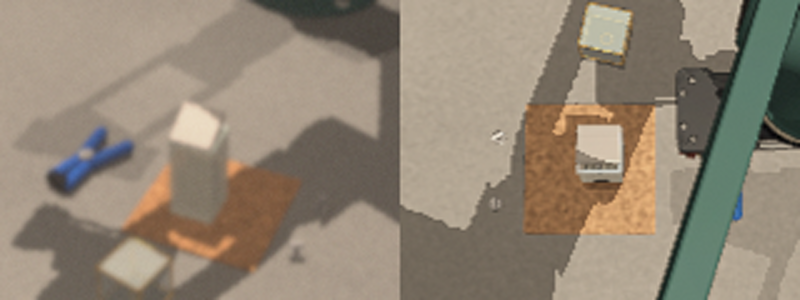

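The pictures still show the lid ajar: the right panel shows a tilted top at (600,150). No contact force was felt either, so the fingers may not have shut. I'll check that.

Run:
```python
from h import *
np.set_printoptions(precision=4,suppress=True)
print(current_finger_gap()); move_gripper(0.0); print(current_finger_gap(),current_grip_force()); sleep(.5); print(current_finger_gap(),current_clock())
q=tool(0,np.pi/2)
move_ptp([.40,-.15,.30],q)
for n in("scene","top"):
    c=capture(n); 
    P=cloud(c,np.ones((384,512),bool)); m=(abs(P[:,0]-.56)<.045)&(abs(P[:,1]-.042)<.035)&(P[:,2]>.095)&(P[:,2]<.15);L=P[m]
    print(n,len(L),np.percentile(L,[1,50,99],0))
    for lo,hi in((.535,.545),(.545,.555),(.555,.565),(.565,.575),(.575,.59)):
        s=(L[:,0]>lo)&(L[:,0]<hi); print(lo,s.sum(),np.median(L[s,2]) if s.any() else 0)
    cv2.imwrite(f"pics/e_{n}.png",c["image"])
```

```text
0.08762382148926195
0.00047950490446512786 0.0
0.0007020509843672484 13.0
scene 401 [[0.5385 0.0168 0.0965]
 [0.5693 0.0441 0.1192]
 [0.5869 0.0654 0.1344]]
0.535 18 0.10685485297587471
0.545 71 0.13090755582306965
0.555 76 0.12586983389514186
0.565 78 0.12086195602350225
0.575 157 0.11138048381732064
top 337 [[0.5332 0.0175 0.0958]
 [0.5579 0.0417 0.1221]
 [0.5846 0.0671 0.1346]]
0.535 64 0.127267982250225
0.545 73 0.12955622685990276
0.555 59 0.1244481532655964
0.565 60 0.11983553974046376
0.575 67 0.11451198175470756
```

Run:
```python
from h import *
np.set_printoptions(precision=4,suppress=True)
q=tool(0,np.pi/2)
print(current_finger_gap())
move_ptp([.547,.0415,.2],q); servo_line([.547,.0415,.15],q,rate=.1)
print(current_finger_gap(),current_position())
assert current_finger_gap()<.01
f0=np.array(current_force())
for z in np.arange(.144,.1119,-.004):
    hit=servo_line([.547,.0415,z],q,rate=.03,contact_N=12)
    print(round(z,3),hit,current_position()[2],np.array(current_force())-f0)
    if hit: break
```

```text
0.0004404308507384728
0.0005639787204724744 [0.5473 0.041  0.1505]
0.144 False 0.1440370615690173 [-1.2344  0.8974 -0.065 ]
0.14 False 0.13974836217260775 [-1.0642  0.8356  0.6295]
0.136 False 0.13572350592427415 [-0.6767  0.7454 -0.2615]
0.132 False 0.13173403166023528 [-0.0311  0.8992 -0.2415]
0.128 False 0.12776241201314506 [0.3837 0.798  0.957 ]
0.124 False 0.12374510869932473 [-0.6693  0.9649  0.7568]
0.12 False 0.11974550211519017 [-1.028   0.8052 -0.2731]
0.116 False 0.11574529022748038 [-1.1144  0.7411  0.2923]
0.112 False 0.11172555997161326 [ 0.1358  0.1221 -0.5435]
```

Run:
```python
from h import *
a=[]
for n,x,y in(("scene",268,180),("top",240,180)):
    c=capture(n); a.append(c["image"][y-60:y+60,x-80:x+80])
cv2.imwrite("pics/f.png",cv2.resize(np.hstack(a),(800,300),interpolation=cv2.INTER_CUBIC)); print(current_clock(),current_finger_gap(),current_force())
```

```text
18.1583 0.0002667947095188018 [-0.2611576  -0.34940397  0.17102632]
```

View pics/f.png

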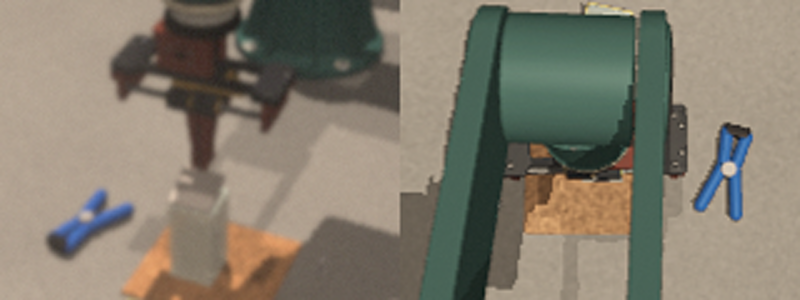

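The left panel shows the shut fingertips ending at about (203,165), just above the lid at (203,185), although the TCP reads z = 0.112. I'll measure where the tip really is.

Run:
```python
from h import *
np.set_printoptions(precision=4,suppress=True)
print(current_position(),current_orientation(),np.array(current_joint_pos()))
for n in ("scene","top"):
    c=capture(n); P=cloud(c,np.ones((384,512),bool))
    m=(abs(P[:,0]-.55)<.06)&(abs(P[:,1]-.042)<.04)&(P[:,2]>.09)&(P[:,2]<.24);L=P[m]
    for z in np.arange(.1,.23,.008):
        s=L[abs(L[:,2]-z)<.004]
        if len(s): print(n,round(z,3),len(s),s.min(0)[:2],s.max(0)[:2],np.median(s,0)[:2])
```

```text
[0.547  0.0415 0.112 ] [ 0.      1.     -0.     -0.0001] [-0.0502  0.3726  1.7143 -0.      1.0548 -1.621 ]
scene 0.1 67 [0.5348 0.0153] [0.5863 0.0662] [0.5826 0.0501]
scene 0.108 47 [0.5351 0.0154] [0.5866 0.0655] [0.5829 0.0575]
scene 0.116 93 [0.5676 0.0159] [0.5895 0.0646] [0.5798 0.0418]
scene 0.124 116 [0.5512 0.0171] [0.5855 0.065 ] [0.5651 0.0425]
scene 0.132 76 [0.5443 0.0176] [0.5608 0.0646] [0.5498 0.0413]
scene 0.14 2 [0.5551 0.0417] [0.5551 0.0475] [0.5551 0.0446]
scene 0.148 22 [0.5364 0.031 ] [0.5592 0.0492] [0.5566 0.0409]
scene 0.156 26 [0.535 0.031] [0.5601 0.0492] [0.5572 0.0453]
scene 0.164 24 [0.5352 0.0311] [0.5598 0.0493] [0.5566 0.0428]
scene 0.172 24 [0.5379 0.0306] [0.56   0.0495] [0.556  0.0424]
scene 0.18 23 [0.5432 0.0298] [0.5599 0.0509] [0.5564 0.0434]
scene 0.188 29 [0.5378 0.0285] [0.5598 0.052 ] [0.557  0.0398]
scene 0.196 30 [0.5398 0.0251] [0.5614 0.0532] [0.5571 0.0455]
scene 0.204 31 [0.542  0.0254] [0.5606 0.0541] [0.5575 0.0428]
scene 0.212 12 [0.5562 0.0272] [0.5596 0.0538] [0.5583 0.0399]
scene 0.22 5 [0.5407 0.0657] [0.562 0.067] [0.5537 0.066 ]
scene 0.228 34 [0.5421 0.0147] [0.582  0.0682] [0.5791 0.0476]
top 0.228 2 [0.5131 0.0203] [0.5131 0.0251] [0.5131 0.0227]
```

The depth points put the true fingertip at z≈0.142 when the TCP reads 0.112. The tool therefore sits 30 mm short of its reported pose along its axis, or else in world z. x and y agree with the images. I'll correct for the offset, shut the lid using the contact force, then find which axis the offset lies on.

Run:
```python
from h import *
np.set_printoptions(precision=4,suppress=True)
q=tool(0,np.pi/2)
f0=np.array(current_force())
for z in np.arange(.108,.0815,-.003):
    hit=servo_line([.547,.0415,z],q,rate=.03,contact_N=14)
    print(round(z,3),hit,current_position()[2],np.array(current_force())-f0)
    if hit: break
servo_line([.547,.0415,.19],q,rate=.15)
# horizontal tool, well clear, to see the offset's axis
qh=tool(np.pi/2,.3,np.pi)
move_ptp([.56,-.13,.28],q)
move_ptp([.56,-.13,.25],qh)
print(current_position(),Ro.from_quat(qh).as_matrix()[:,2])
for n in ("scene","top"):
    c=capture(n); P=cloud(c,np.ones((384,512),bool))
    L=P[(abs(P[:,0]-.56)<.045)&(abs(P[:,1]-.042)<.035)&(P[:,2]>.09)&(P[:,2]<.15)]
    T=L[L[:,2]>.108]; A=np.c_[T[:,:2],np.ones(len(T))]; 
    print(n,"lid",len(T),np.median(T,0),T.min(0),T.max(0),np.linalg.lstsq(A,T[:,2],rcond=None)[0])
    G=P[(abs(P[:,0]-.56)<.05)&(P[:,1]>-.25)&(P[:,1]<0)&(P[:,2]>.18)&(P[:,2]<.34)]
    for y in np.arange(-.23,-.1,.008):
        s=G[abs(G[:,1]-y)<.004]
        if len(s): print(n,round(y,3),len(s),s.min(0),s.max(0))
print(current_clock())
```

```text
0.108 False 0.10772555114180543 [ 0.2421 -0.6388 -0.5163]
0.105 False 0.10474941012671798 [ 0.1101 -1.1164 -1.0971]
0.102 False 0.10175529469762472 [ 0.151  -0.5382 -0.1968]
0.099 False 0.09877850049447792 [-0.6768 -0.0525 -0.4636]
0.096 False 0.09578201526828438 [-0.0884 -0.6175 -1.2993]
0.093 False 0.09278043532384996 [-0.4397 -0.7886 -1.5979]
0.09 False 0.08978103855169832 [-0.1224 -0.8961 -1.0928]
0.087 False 0.08676429428452587 [ 0.1721 -0.3299  0.6046]
0.084 False 0.08381539542301364 [-0.4557 -0.6823 -0.8179]
[ 0.5602 -0.1285  0.2499] [ 0.      0.9553 -0.2955]
scene lid 228 [0.5625 0.0415 0.1136] [0.5341 0.0157 0.1081] [0.5848 0.0648 0.1169] [-0.0226  0.0009  0.126 ]
scene -0.23 154 [ 0.5318 -0.234   0.2704] [ 0.5889 -0.2261  0.3173]
scene -0.222 40 [ 0.5467 -0.2256  0.2667] [ 0.578  -0.2182  0.2931]
scene -0.214 43 [ 0.5498 -0.218   0.2642] [ 0.5765 -0.2102  0.2896]
scene -0.206 38 [ 0.5507 -0.2099  0.2606] [ 0.575  -0.2023  0.2868]
scene -0.198 39 [ 0.5492 -0.2018  0.2591] [ 0.5746 -0.1941  0.2836]
scene -0.19 35 [ 0.5514 -0.194   0.2531] [ 0.5726 -0.1861  0.2816]
scene -0.18
[... 334 characters left out ...]
0.1188] [ 0.0065 -0.0025  0.1089]
top -0.23 156 [ 0.5333 -0.234   0.2674] [ 0.585  -0.2261  0.3202]
top -0.222 58 [ 0.5442 -0.2258  0.2677] [ 0.5771 -0.2181  0.2996]
top -0.214 45 [ 0.5451 -0.218   0.2708] [ 0.5731 -0.2101  0.2922]
top -0.206 47 [ 0.5461 -0.2099  0.274 ] [ 0.5728 -0.2026  0.289 ]
top -0.198 47 [ 0.5475 -0.202   0.2668] [ 0.5719 -0.1945  0.2866]
top -0.19 39 [ 0.5488 -0.1936  0.2556] [ 0.5698 -0.1862  0.2823]
top -0.182 35 [ 0.5492 -0.1859  0.2544] [ 0.5681 -0.1788  0.2828]
top -0.174 37 [ 0.5499 -0.178   0.2541] [ 0.5689 -0.1704  0.2783]
top -0.166 34 [ 0.5502 -0.1694  0.2565] [ 0.5685 -0.1622  0.2756]
top -0.158 27 [ 0.5506 -0.162   0.251 ] [ 0.5674 -0.1551  0.2743]
23.2917
```

The lid now lies flat at z≈0.113, so it is shut. The offset is 30 mm back along the tool axis: commanded (−0.1285, 0.25), seen about (−0.157, 0.26). I'll allow for it and grasp from the −y side.

```bash
cat >> h.py <<'E'
def tcp(gp,q): return np.array(gp)+Ro.from_quat(q).as_matrix()[:,2]*(.019+.030)
G=np.array([.5595,.0415,.072]); PI=np.pi
qg=tool(PI/2,.3,PI); zt=Ro.from_quat(qg).as_matrix()[:,2]
E
python3 - <<'E'
from h import *
np.set_printoptions(precision=4,suppress=True)
for z in(.076,.3):
  for p,r in((.3,PI),(0,1.5*PI),(-.3,2*PI)):
    q=tool(PI/2,p,r); j=inverse_kinematics(tcp([*G[:2],z],q),q); print(z,p,r,None if j is None else np.array(j))
move_gripper(.088); print(current_finger_gap())
move_ptp(tcp(G-.11*zt,qg),qg)
print(servo_line(tcp(G,qg),qg,rate=.08,contact_N=10),current_position(),tcp(G,qg))
c=capture("scene"); cv2.imwrite("pics/g.png",cv2.resize(c["image"][120:270,170:370],(800,600),interpolation=cv2.INTER_CUBIC)); print(current_clock())
E
```

```text
0.076 0.3 3.141592653589793 [-0.608   0.9699  1.6248  0.9019  1.6022 -1.1296]
0.076 0 4.71238898038469 [-0.6287  1.1503  1.5499  0.9892  1.8248  0.3651]
0.076 -0.3 6.283185307179586 [-0.608   1.3258  1.4712  1.0852  2.0516  1.8888]
0.3 0.3 3.141592653589793 [-0.608   0.6279  1.6002  0.9445  1.825  -0.8347]
0.3 0 4.71238898038469 [-0.6287  0.7896  1.6164  1.0763  1.9764  0.6318]
0.3 -0.3 6.283185307179586 [-0.608   0.9545  1.6276  1.1991  2.1413  2.1148]
0.0875512304597597
False [0.5598 0.0878 0.0576] [0.5595 0.0883 0.0575]
27.0417
```

View pics/g.png

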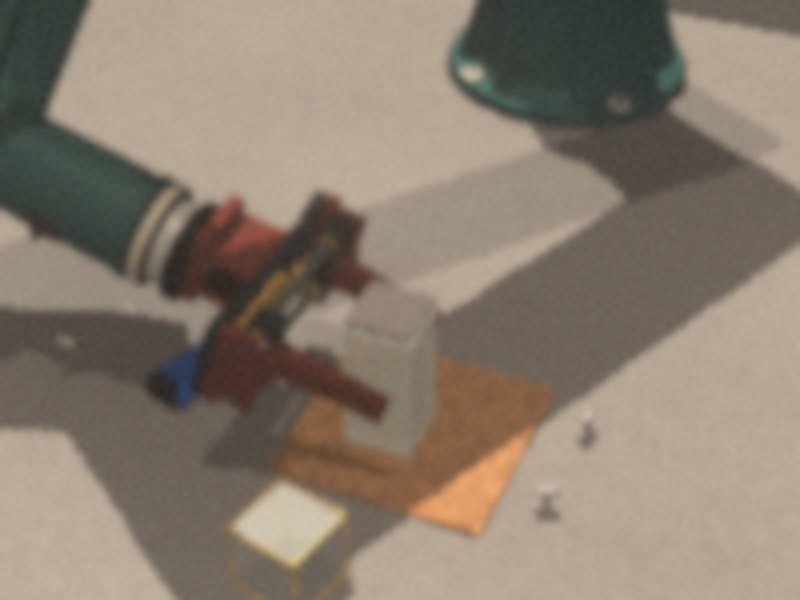

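The fingers straddle the dispenser with the near finger at (350,385), about mid-height. The lid is flat and the gripper is clear of the clamp at (175,378). Now grip, lift, flip and look.

Run:
```python
from h import *
np.set_printoptions(precision=4,suppress=True)
move_gripper(0.0); sleep(.3)
print(current_finger_gap(),current_grip_force(),current_position())
assert .045<current_finger_gap()<.055
H=np.array([*G[:2],.30])
servo_line(tcp(H,qg),qg,rate=.1)
print("lift",current_finger_gap(),current_force())
for p,r in((0,1.5*PI),(-.3,2*PI)):
    q=tool(PI/2,p,r); goto_joints(inverse_kinematics(tcp(H,q),q))
sleep(1.6)
print(np.array(current_joint_pos()),current_finger_gap(),current_grip_force(),current_clock())
c=capture("scene"); cv2.imwrite("pics/h.png",cv2.resize(c["image"][80:230,170:370],(800,600),interpolation=cv2.INTER_CUBIC))
```

```text
0.05018193232682771 29.903648793697357 [0.5595 0.0883 0.0575]
lift 0.05007507533794179 [-0.2967  0.3976 -2.7947]
[-0.608   0.9545  1.6276  1.1991  2.1414  2.1149] 0.05001502617435686 29.90402787923813 34.6917
```

View pics/h.png

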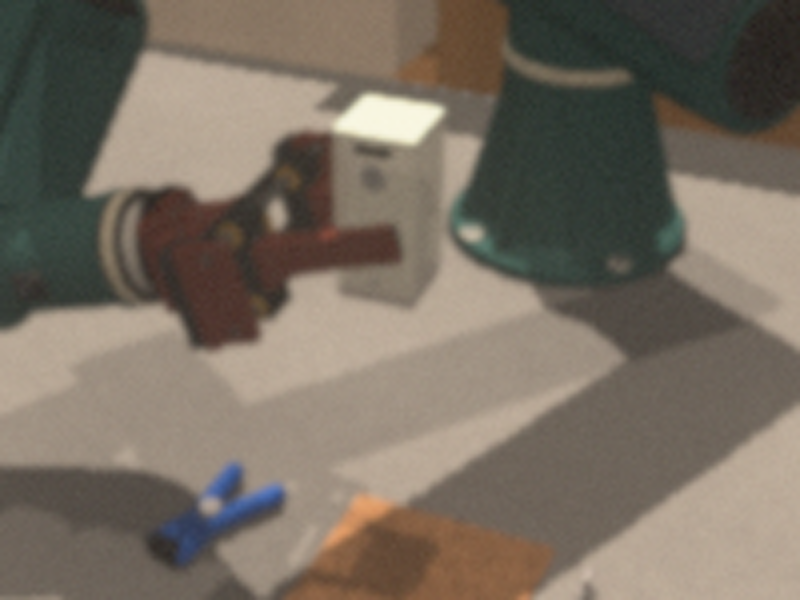

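The dispenser hangs upside down, base up at (390,118), vertical and firmly gripped with the lid shut. Next I'll turn it back and set it down nearer the middle of the mat.

Run:
```python
from h import *
np.set_printoptions(precision=4,suppress=True)
H=np.array([*G[:2],.30])
for p,r in((0,1.5*PI),(.3,PI)):
    q=tool(PI/2,p,r); goto_joints(inverse_kinematics(tcp(H,q),q))
D=np.array([.552,.055,.072])
servo_line(tcp([*D[:2],.30],qg),qg,rate=.1)
servo_line(tcp(D+[0,0,.012],qg),qg,rate=.1); sleep(.6)
hit=servo_line(tcp(D-[0,0,.002],qg),qg,rate=.015,contact_N=5)
print(hit,current_position()-tcp(D,qg),current_force(),current_finger_gap(),current_clock())
sleep(.3)
move_gripper(.088); sleep(.3); print(current_finger_gap())
servo_line(tcp(D-.12*zt,qg),qg,rate=.1)
q=tool(PI/2,.3,PI); move_ptp(tcp([.56,-.16,.22],q),q)
for n in ("scene","top"):
    c=capture(n); P=cloud(c,np.ones((384,512),bool))
    L=P[(abs(P[:,0]-D[0])<.045)&(abs(P[:,1]-D[1])<.04)&(P[:,2]>.1085)&(P[:,2]<.15)]
    A=np.c_[L[:,:2],np.ones(len(L))]; print(n,len(L),np.percentile(L,[2,50,98],0),np.linalg.lstsq(A,L[:,2],rcond=None)[0])
    cv2.imwrite(f"pics/i_{n}.png",c["image"])
a=[cv2.imread(f"pics/i_{n}.png")[y-75:y+75,x-100:x+100] for n,x,y in(("scene",268,205),("top",240,180))]
cv2.imwrite("pics/i.png",cv2.resize(np.hstack(a),(800,300),interpolation=cv2.INTER_CUBIC)); print(current_clock())
```

```text
True [-0.  0.  0.] [ 0.3694 -1.9617  4.1789] 0.04990531419111407 41.375
0.08815289233696764
scene 225 [[0.5297 0.0311 0.1089]
 [0.5552 0.055  0.1137]
 [0.5765 0.0771 0.1157]] [-0.0277 -0.0137  0.1295]
top 287 [[0.529  0.0339 0.1092]
 [0.5512 0.056  0.1126]
 [0.5736 0.0781 0.116 ]] [-0.0015 -0.0033  0.1136]
44.825
```

View pics/i.png

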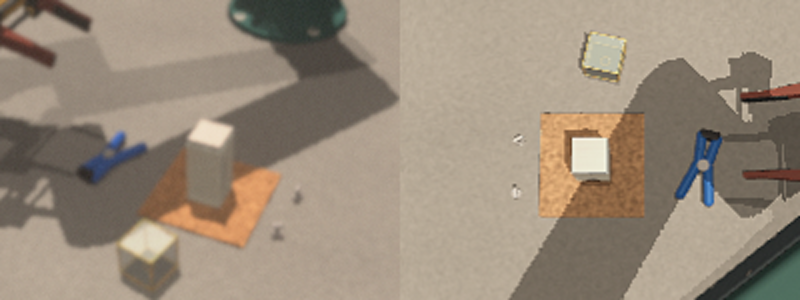

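The dispenser stands upright near the mat's middle, at (590,160) in the right panel. The lid is flat, the clamp, cube and cufflinks in view are undisturbed, and the gripper is clear. Handing in.

```bash
python3 -c "
from bench import *
sleep(.5); print(close_job())"
```

```text
the job is handed in; nothing more can be done
None
```

I shut the dispenser's lid, held it upside down for 1.6 s, set it back upright near the mat's middle and handed the job in at about 45 s; the hand-in returned no verdict, and I inferred the stays' sliding from those holds, not from the pictures.

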